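# Unlock the sample cabinet, hang its vial caddies, shut the drawer

## Task

The drawer of the white sample cabinet is locked by a wing nut on its roof: unscrew the wing nut anticlockwise (seen from above) as far as its stop, working it round in short arcs because the bolt and the rod guard are in the way, and pull the drawer right out to its stop. Hang every vial caddy in it, by the hole in its handle plate, on a peg of the wooden rack, one caddy to a peg, hanging freely; then push the empty drawer fully shut. Leave the other things on the bench where they are.

Things in the scene. Friction and masses are not known exactly. Their poses are not given: they have to be found in the camera images.
- cabinet: White single-drawer cabinet, fixed, 200 mm deep (x) x 340 wide (y) x 165 high. Origin: foot of the front face, mid-width; x points into the cabinet (away from the robot), y to its left, z up.
- guard (a point): Middle of the horizontal bar of an 8 mm rod guard standing on the cabinet roof behind the wing nut; the bar is 104 mm long along the cabinet's y, 219 mm above the bench, its axis 44 mm behind (+x of) the nut's axis. Turning wings pass 9 mm below it, but fingers on a wing cannot.
- wing_nut (a joint): Angle of the wing nut on the cabinet roof (rad); grows anticlockwise seen from above (unscrewing), to 6.3 at the stop. At 0 its two wings point along the cabinet's x and -x. Each wing is a steel blade 8 mm thick, 28 mm high (178 to 206 mm above the bench), reaching from 10 to 48 mm from the axis. It does not rise, stays where left and needs about 0.1 N m.
- nut_center (a point): On the wing nut's vertical axis, 198 mm above the bench, 8 mm below the top of the wings; 45 mm behind the cabinet's front face, 130 mm left of its middle. Orientation turns with the nut.
- bolt_top (a point): Top of the 12 mm lock bolt standing up through the wing nut: 212 mm above the bench at nut angle 0, drawn up 3.2 mm per rad, so it stands between fingers over the axis: grip one wing beside it, say 33 mm from the axis. Its foot frees the drawer at about 5.4 rad.
- drawer (a joint): How far the drawer is out (m): 0 shut, 0.15 at its stop; slides along the cabinet's -x against about 2 N plus 10 N s/m, stays put. Blocked while the bolt is down (a few mm play). Inside: floor 22 mm above the bench, 122 mm long from 20 mm behind the front face, from 151 mm right to 105 mm left of the middle (then the lock); walls to 62 mm above the bench, front 152.
- drawer_handle (a point): Middle of the drawer's bar handle: a 10 mm round bar along the cabinet's y, 110 mm long, 50 mm out from the drawer's front face and 135 mm above the bench. Moves with the drawer.
- caddy0: Vial caddy, one of up to three alike (may be absent): aluminium carrier full of red-capped vials, standing upright, body 90 (its x) x 60 (its y) x 45 mm high; a handle plate 8 mm thick (along y), 50 mm wide (x), rises centrally to 126 mm above the base. Pinch the plate above its hole (92 to 126 mm up). Mass 0.2 to 0.3 kg. Origin: centre of the underside, z up.
- caddy1: Vial caddy, one of up to three alike (may be absent): aluminium carrier full of red-capped vials, standing upright, body 90 (its x) x 60 (its y) x 45 mm high; a handle plate 8 mm thick (along y), 50 mm wide (x), rises centrally to 126 mm above the base. Pinch the plate above its hole (92 to 126 mm up). Mass 0.2 to 0.3 kg. Origin: centre of the underside, z up.
- caddy2: Vial caddy, one of up to three alike (may be absent): aluminium carrier full of red-capped vials, standing upright, body 90 (its x) x 60 (its y) x 45 mm high; a handle plate 8 mm thick (along y), 50 mm wide (x), rises centrally to 126 mm above the base. Pinch the plate above its hole (92 to 126 mm up). Mass 0.2 to 0.3 kg. Origin: centre of the underside, z up.
- eye0 (a point): Centre of caddy0's round 28 mm hanging hole through the handle plate, 76 mm above its underside; the hole's axis is the caddy's y.
- eye1 (a point): Centre of caddy1's round 28 mm hanging hole through the handle plate, 76 mm above its underside; the hole's axis is the caddy's y.
- eye2 (a point): Centre of caddy2's round 28 mm hanging hole through the handle plate, 76 mm above its underside; the hole's axis is the caddy's y.
- rack: Fixed wooden rack: upright board 330 mm wide (y), 212 mm high, 12 mm thick, with a foot behind it. Origin: foot of the board's front face, mid-width; x points through the board away from the pegs, z up. Three level steel pegs, 8 mm thick, stick out 80 mm along -x, 190 mm above the bench, 115 mm apart, each ending in a small upturned lip whose top is 10 mm above the peg's axis.
- peg0 (a point): Middle of the left peg's axis (seen from the robot), 45 mm out from the board, axes as the rack's; peg axis is x, free end at -x. A hanging caddy's hole centre rests 10 mm below it.
- peg1 (a point): Middle of the middle peg's axis (seen from the robot), 45 mm out from the board, axes as the rack's; peg axis is x, free end at -x. A hanging caddy's hole centre rests 10 mm below it.
- peg2 (a point): Middle of the right peg's axis (seen from the robot), 45 mm out from the board, axes as the rack's; peg axis is x, free end at -x. A hanging caddy's hole centre rests 10 mm below it.
- beaker: Glass beaker, 72 mm across, 88 high; bystander, leave in place.
- dish_large: Glass dish, 100 mm across, 16 high; bystander, leave in place.
- dish_small: Clear dish, 68 mm across, 14 high; bystander, leave in place.
- reagent: Amber bottle, 60 mm across, 130 high; bystander, leave in place.
- dropper: Dropper bottle, 32 mm across, 65 high, standing on the cabinet's roof; bystander, leave in place.
- seedling_pot: Small black pot, 80 mm across, 70 high; bystander, leave in place.

How it is judged:
By the outcome, as a careful person would: the job done as asked, in the order asked, and still so for the second after the job is handed in, with the robot touching nothing.
Of caddy0, caddy1, caddy2 only 2 to 3 are there at a start; the rules pass over those that are not, and their reading is None.
At some moment in a run one of caddy0, caddy1, caddy2 may be knocked a few centimetres aside while the robot is not near it.
It also fails if it takes over 210 s, if anything falls off the work surface, if the arm or the gripper's body presses on something with over 40 N, if the wrist force passes 120 N, or if a joint passes its speed limit or range.

## Robot

A 6-joint arm with a two-finger parallel gripper is mounted at the origin on the work surface. World frame = base frame: x ahead of the robot, y to its left, z up, the work surface at z = 0. Lengths are in m, angles in rad, forces in N, time in s.
With the tool pointing down it reaches from about 0.275 to 0.75 m from the base axis. Payload 10.2 kg.
Tool frame: the origin (TCP) lies midway between the tips of the shut fingers; the grasp point (between the pads) lies 19 mm behind it (env.hold_point_z is the distance from the TCP to the grasp point, in m); z points along the fingers, y is the line along which they close (so a half turn about z gives the same grasp; the last joint's range is limited). The gripper opens to 85 mm and grips with 20 to 120 N. Pads are 22 mm wide; open, the fingers measure 114 mm over their backs; the gripper's body (76 mm by 85 mm) begins 54 mm behind the grasp point. The pads swing forward as they close: fully open they stand 13 mm farther back than shut.
Start: joints at [0.976, 0.313, 1.498, -0, 1.331, -0.223], TCP at [0.191, 0.489, 0.231] pointing down, gripper open.
Joint ranges: [-2.94, 2.94], [-0.97, 2.17], [0.19, 2.56], [-1.23, 4.37], [0.02, 3.11], [-2.88, 2.88]. Speed limits (rad/s): [2.39, 2.39, 3.01, 3.14, 3.14, 3.14].

## Interface

Orientations are given as a unit quaternion [x, y, z, w].
In Python, from bench import env, kinematics, monitor, eyes, job gives the robot as it stands. The module is installed in compiled form; this text tells all that it offers. Calls block until the motion is done:
- env.reach(position, orientation): joint-space move of the TCP to a pose.
- env.movel(position, velocity=0.15, frame=None, guard=None): straight line of the TCP; frame=None keeps the orientation; velocity is the mean speed in m/s. With guard (N) it stops when the force on the tool has changed by that much, and returns True; else False.
- env.set_joints(angles): joint-space move.
- env.release() and env.close_gripper(effort=None): open the fingers fully, or close them until they stop; effort is the grip in N (None keeps the last).
- env.hold(seconds).
- kinematics.ik(position, orientation): joint angles nearest the present ones, or None.
- monitor.sense(): the state.
- eyes.grab_frame(name): name is "scene" or "side" or "wrist"; returns a dict with "frame" (400x640x3 uint8, red, green, blue), "mtx" (3x3 intrinsics, pixels), "view" (4x4, takes a point from world to camera coordinates). Camera axes: x right, y down, z forward; pixel columns grow to the right and rows downward; lengths in m; the calibration is good to about 2 mm. A picture is of the moment at which its call begins. There is no depth.
A pose or a line that the arm cannot do raises env.MotionError and nothing moves.
- job.hand_in(): hands the job in; it is judged then, once.
The state is a dict: "clock": time; "joints": joint angles; "qvel": joint speeds; "joint_efforts": joint torques, N m; "position": TCP position; "ee_rot": TCP orientation; "contact_force": force on the tool from outside, world axes, zero at the start; "ft_torque": the same for the moment, N m; "finger_gap": opening from 0.0 (shut) to 1.0 (fully open); "gripper_force": force on a finger pad.
Only numpy, scipy, OpenCV 4.12 (cv2) and the standard library are available. Lean on these libraries where they do the work, as an engineer would, in place of code of your own. Each camera call takes 0.05 s, during which the arm holds its last target. There are 200 camera calls.

## Working session

There is one attempt and no reset: what is moved stays moved. The work goes in short steps, each a Python script; the robot and the scene stay as the last script left them, time stands still between calls to the robot, and variables do not carry over. Pictures are saved under pics/ and viewed, at most 14 in all, crops included, and the job is handed in when it is done.

```bash
mkdir -p pics; ls; python3 - <<'E'
from bench import env,kinematics,monitor,eyes,job
import cv2,numpy as np
for n in("scene","side"):
    f=eyes.grab_frame(n); cv2.imwrite(f"pics/{n}0.png",f["frame"][:,:,::-1])
    np.savez(f"pics/{n}0.npz",**f); print(n,np.linalg.inv(f["view"]).round(3).tolist(),f["mtx"].round(1).tolist())
s=monitor.sense();print(s["clock"],s["ee_rot"],env.hold_point_z)
E
```

```text
pics
scene [[0.974, 0.219, -0.064, 0.58], [0.228, -0.923, 0.311, -0.418], [0.009, -0.317, -0.948, 1.31], [0.0, 0.0, 0.0, 1.0]] [[409.1, 0.0, 322.4], [0.0, 409.1, 193.1], [0.0, 0.0, 1.0]]
side [[0.911, -0.272, 0.309, 0.154], [-0.412, -0.603, 0.683, -0.86], [0.001, -0.75, -0.662, 0.94], [0.0, 0.0, 0.0, 1.0]] [[411.7, 0.0, 317.1], [0.0, 411.7, 209.9], [0.0, 0.0, 1.0]]
0.1 [ 1.84795399e-01  9.82776844e-01 -5.31877625e-04 -2.28847091e-04] 0.0187
```

View pics/scene0.png

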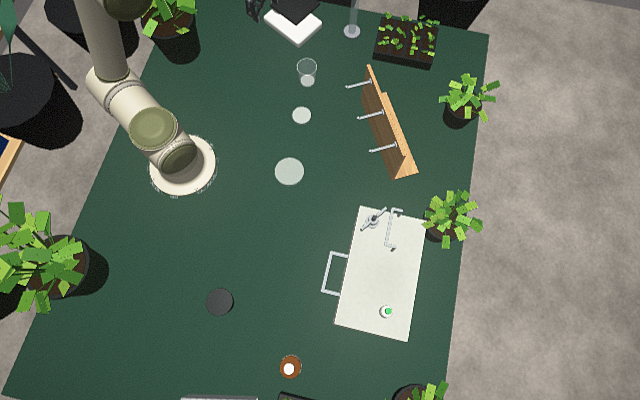

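View pics/side0.png

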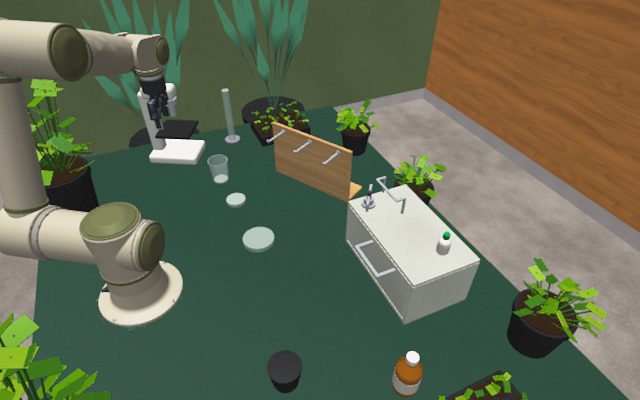

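The scene picture shows the cabinet roof corners near (360,206), (427,219), (408,341), (335,324). The nut is near (374,219), and the rack peg tips are near (347,87), (359,117), (371,150). I'll zoom in on these.

```bash
python3 - <<'E'
import cv2,numpy as np
a=cv2.imread("pics/scene0.png")
c=cv2.resize(a[195:345,315:435],None,fx=4,fy=4,interpolation=cv2.INTER_CUBIC)
d=cv2.resize(a[60:185,340:420],None,fx=4,fy=4,interpolation=cv2.INTER_CUBIC)
o=np.zeros((600,800,3),np.uint8);o[:,:480]=c;o[:500,480:]=d;cv2.imwrite("pics/z0.png",o)
E
```

```text
(no output)
```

View pics/z0.png

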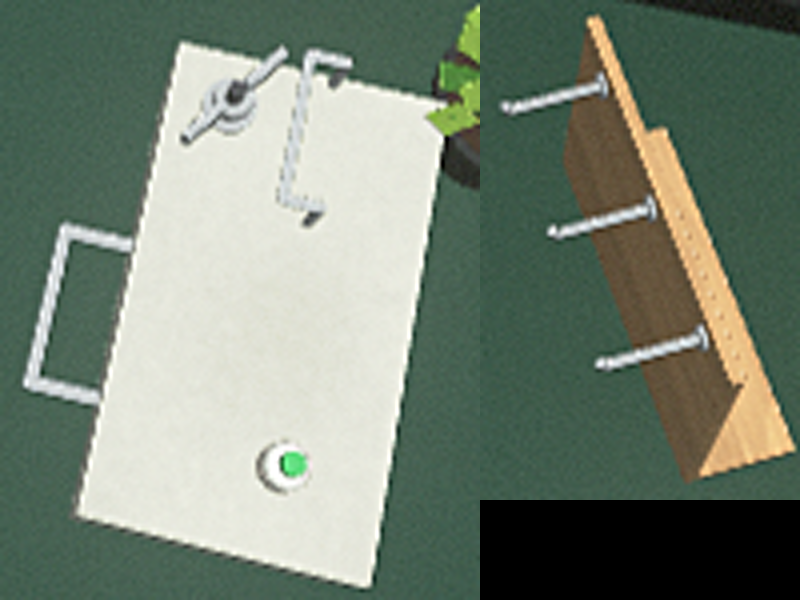

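```bash
cat > h.py <<'E'
import numpy as np, cv2
from scipy.spatial.transform import Rotation as R
def ray(f,px,z):
    "pixel -> world point on plane z"
    V=np.linalg.inv(f["view"]); d=V[:3,:3]@np.linalg.inv(f["mtx"])@[px[0],px[1],1]; o=V[:3,3]
    return o+d*(z-o[2])/d[2]
def proj(f,p):
    c=f["view"]@np.append(p,1); q=f["mtx"]@c[:3]; return q[:2]/q[2]
E
python3 - <<'E'
from h import *
f=np.load("pics/scene0.npz")
C=lambda u,v:(315+u/4-.4,195+v/4-.4); K=lambda u,v:(340+(u-480)/4-.4,60+v/4-.4)
def P(n,px,z):
    p=ray(f,px,z);print(n,p.round(4));return p
a=P('FL',C(182,43),.165);b=P('FR',C(77,516),.165);c=P('BR',C(370,587),.165)
print(np.linalg.norm(a-b),np.linalg.norm(c-b))
def yawy(a,b): d=a-b; return np.arctan2(-d[0],d[1])
print('yaw',yawy(a,b), np.arctan2(*(c-b)[1::-1]), 'front mid',(a+b)/2)
h1=P('H1',C(65,228),.135);h2=P('H2',C(30,385),.135);print('handle mid',(h1+h2)/2,yawy(h1,h2))
w1=P('W1',C(283,50),.2);w2=P('W2',C(186,138),.2);P('bolt',C(236,85),.212);print((w1+w2)/2,np.arctan2(*(w1-w2)[1::-1]),np.linalg.norm(w1-w2))
g1=P('G1',C(312,55),.219);g2=P('G2',C(286,200),.219);print(yawy(g1,g2),(g1+g2)/2)
for i,(t,r) in enumerate(zip([(508,107),(555,232),(602,364)],[(603,86),(652,209),(703,338)])):
    t=P('t%d'%i,K(*t),.197);r=P('r%d'%i,K(*r),.19);print(np.arctan2(*(r-t)[1::-1]),np.linalg.norm(r-t))
E
```

```text
FL [ 0.6184 -0.0541  0.165 ]
FR [ 0.616 -0.393  0.165]
BR [ 0.8139 -0.3924  0.165 ]
0.3389841383913001 0.19788733932659977
yaw -0.006939759991199781 0.0032463003960602815 front mid [ 0.61719907 -0.22356082  0.165     ]
H1 [ 0.565  -0.2009  0.135 ]
H2 [ 0.5657 -0.3146  0.135 ]
handle mid [ 0.56530935 -0.25773737  0.135     ] 0.006198651752275509
W1 [ 0.6879 -0.0537  0.2   ]
W2 [ 0.6337 -0.1322  0.2   ]
bolt [ 0.6594 -0.0902  0.212 ]
[ 0.6607797  -0.09293915  0.2       ] 0.9662130401429883 0.09532683058399244
G1 [ 0.7063 -0.0589  0.219 ]
G2 [ 0.7071 -0.1635  0.219 ]
0.007380448534684895 [ 0.70671196 -0.11119013  0.219     ]
t0 [0.4979 0.3089 0.197 ]
r0 [0.5668 0.35   0.19  ]
0.5381166454065526 0.08057800548217932
t1 [0.556  0.2093 0.197 ]
r1 [0.6249 0.2504 0.19  ]
0.5376701544172706 0.08053089898317593
t2 [0.6123 0.1093 0.197 ]
r2 [0.6824 0.1514 0.19  ]
0.5396685893834144 0.08207414624769706
```

The numbers agree with the given sizes: cabinet yaw ≈ 0, front at x ≈ 0.617, nut at about (0.661, -0.0935), wings at 0.97 and 4.11 rad. The rack yaw is 0.538 and the pegs are 115 mm apart. Closed fingers can push a wing from its clockwise side for wing angles of roughly 1.7 to 5.2 rad without meeting the guard, so I'll check the kinematics for that.

```bash
cat >> h.py <<'E'
def down(psi):
    "tool pointing down, tool y at world angle psi"
    y=np.array([np.cos(psi),np.sin(psi),0]); z=np.array([0,0,-1.]); return R.from_matrix(np.c_[np.cross(y,z),y,z]).as_quat()
N=np.array([0.6612,-0.0935])
def pusher(th,gap=0,r=.031,z=.183):
    er=np.array([np.cos(th),np.sin(th)]);et=np.array([-er[1],er[0]])
    p=N+r*er-(.004+.0145+gap)*et; return np.append(p,z)
E
python3 - <<'E'
from h import *
from bench import kinematics
for off in(np.pi/2,-np.pi/2):
    for th in np.arange(1.7,5.4,.3):
        q=kinematics.ik(pusher(th),down(th+off)); print(round(th,2),None if q is None else np.round(q,2))
E
```

```text
1.7 [-0.26  0.7   1.03 -0.    1.42  2.75]
2.0 [-0.26  0.67  1.07 -0.    1.4   2.45]
2.3 [-0.27  0.64  1.12 -0.    1.38  2.15]
2.6 [-0.28  0.62  1.16 -0.    1.36  1.84]
2.9 [-0.29  0.6   1.19 -0.    1.35  1.52]
3.2 [-0.31  0.59  1.21 -0.    1.34  1.21]
3.5 [-0.32  0.59  1.21 -0.    1.34  0.89]
3.8 [-0.34  0.59  1.21 -0.    1.34  0.57]
4.1 [-0.35  0.6   1.19 -0.    1.35  0.26]
4.4 [-0.36  0.62  1.16 -0.    1.36 -0.05]
4.7 [-0.37  0.64  1.13 -0.    1.38 -0.36]
5.0 [-0.37  0.66  1.09 -0.    1.39 -0.66]
5.3 [-0.37  0.69  1.04 -0.    1.41 -0.95]
1.7 [-0.26  0.7   1.03 -0.    1.42 -0.39]
2.0 [-0.26  0.67  1.07 -0.    1.4  -0.69]
2.3 [-0.27  0.64  1.12 -0.    1.38 -1.  ]
2.6 [-0.28  0.62  1.16 -0.    1.36 -1.31]
2.9 [-0.29  0.6   1.19 -0.    1.35 -1.62]
3.2 [-0.31  0.59  1.21 -0.    1.34 -1.94]
3.5 [-0.32  0.59  1.21 -0.    1.34 -2.25]
3.8 [-0.34  0.59  1.21 -0.    1.34 -2.57]
4.1 None
4.4 None
4.7 [-0.37  0.64  1.13 -0.    1.38  2.78]
5.0 [-0.37  0.66  1.09 -0.    1.39  2.48]
5.3 [-0.37  0.69  1.04 -0.    1.41  2.19]
```

```bash
cat >> h.py <<'E'
def stroke(a,b,gap=.008,step=.25,lim=14):
    "push the wing at angle a round to b with shut fingers; returns reached angle, stopped?"
    from bench import env,monitor
    q=down(a+np.pi/2); p=pusher(a,gap)
    env.reach([p[0],p[1],.27],q); env.movel(p,.12)
    f0=monitor.sense()["contact_force"]; th=a; env.movel(pusher(a),.1,guard=lim); hit=False
    while th<b-1e-6 and not hit:
        th=min(b,th+step); hit=env.movel(pusher(th),.06,frame=down(th+np.pi/2),guard=lim)
        f=np.linalg.norm(monitor.sense()["contact_force"]-f0); print(round(th,2),round(f,1),hit); hit=hit or f>lim
    s=monitor.sense()
    p=pusher(th,.006); env.movel([*p[:2],.183]); env.movel([*p[:2],.27],.2)
    return th,hit
def snap(name,fn):
    from bench import eyes
    f=eyes.grab_frame(name); cv2.imwrite(f"pics/{fn}.png",f["frame"][:,:,::-1]); np.savez(f"pics/{fn}.npz",**f); return f
E
python3 - <<'E'
from h import *
from bench import env,monitor
env.close_gripper(40)
p=monitor.sense()["position"]; env.movel([p[0],p[1],.36],.3)
env.reach([.5,-.05,.36],down(4.11+np.pi/2))
print(stroke(4.11,5.2)); print(monitor.sense()["clock"])
env.reach([.58,-.10,.33],down(np.pi/2)); snap("wrist","w1")
E
```

```text
4.36 1.4 False
4.61 0.7 False
4.86 1.5 False
5.11 1.4 False
5.2 2.3 False
(5.2, np.False_)
8.1583
```

View pics/w1.png

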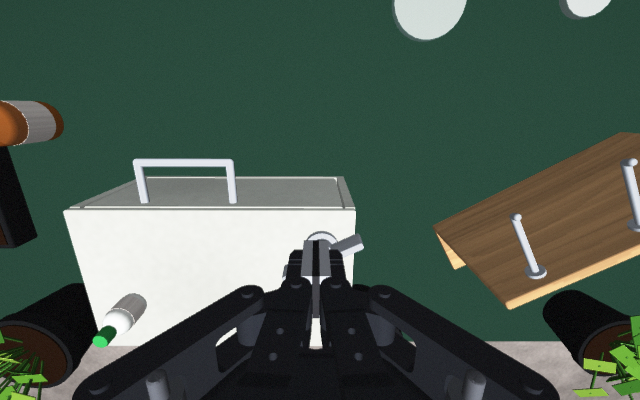

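The wrist view has the robot at the top. The visible wing runs from the boss at about (320,240) to its tip at about (358,241), pointing left (+y) and slightly towards the robot.

```bash
python3 - <<'E'
from h import *
f=np.load("pics/w1.npz")
for px in((362,241),(360,234)):
    p=ray(f,px,.206); d=p[:2]-N; print(p,np.arctan2(d[1],d[0]),np.linalg.norm(d))
for th in(1.6,1.8,2.06,2.3): print(th,proj(f,[*(N+.048*np.array([np.cos(th),np.sin(th)])),.206]))
E
```

```text
[ 0.6361282  -0.05187408  0.206     ] 2.1129143130689996 0.04859334122550741
[ 0.62816299 -0.05432197  0.206     ] 2.271360530792977 0.05124804406314433
1.6 [366.87757348 261.11482373]
1.8 [366.20339219 253.15743304]
2.06 [362.59650953 243.18593213]
2.3 [356.65069903 234.9397966 ]
```

The wing is at about 2.15 rad with radius 48 mm, as expected. Next is a full half-turn stroke, then the last one up to the stop.

```bash
python3 - <<'E'
from h import *
from bench import env,monitor
print(stroke(2.06,5.2)); print(stroke(2.06,4.4)); print(monitor.sense()["clock"])
E
```

```text
2.31 1.4 False
2.56 1.4 False
2.81 0.8 False
3.06 1.3 False
3.31 0.7 False
3.56 1.3 False
3.81 0.3 False
4.06 1.0 False
4.31 2.1 False
4.56 1.2 False
4.81 1.7 False
5.06 0.7 False
5.2 1.1 False
(5.2, np.False_)
2.31 2.4 False
2.56 1.6 False
2.81 2.8 False
3.06 1.4 False
3.31 6.0 True
(3.31, True)
26.425
```

Stopped at a wing angle of about 3.16, which is a nut angle of 6.3, so the stop is reached. Next I'll hook the shut fingers behind the handle bar and pull.

```bash
python3 - <<'E'
from h import *
from bench import env,monitor
q=down(np.pi/2); hx=.5655+.021
env.reach([hx,-.258,.27],q); print(env.movel([hx,-.258,.116],.15,guard=8))
print(env.movel([hx-.185,-.258,.116],.08,guard=14)); s=monitor.sense(); print(s["position"],s["contact_force"],s["clock"])
p=s["position"]; env.movel([p[0]+.006,p[1],.116],.05); env.movel([p[0]+.006,p[1],.30],.25)
env.release(); env.reach([.40,-.05,.40],q); snap("scene","s2"); snap("wrist","w2")
a=cv2.imread("pics/s2.png")[190:340,260:420]; b=cv2.imread("pics/w2.png")
o=np.zeros((600,800,3),np.uint8); o[:]=0; o[:,:640]=cv2.resize(a,(640,600),interpolation=cv2.INTER_CUBIC); cv2.imwrite("pics/s2z.png",o[:,:640])
E
```

```text
False
True
[ 0.4315214  -0.25758723  0.11633531] [ 8.66139141  1.31756133 -1.37099661] 32.125
```

View pics/s2z.png

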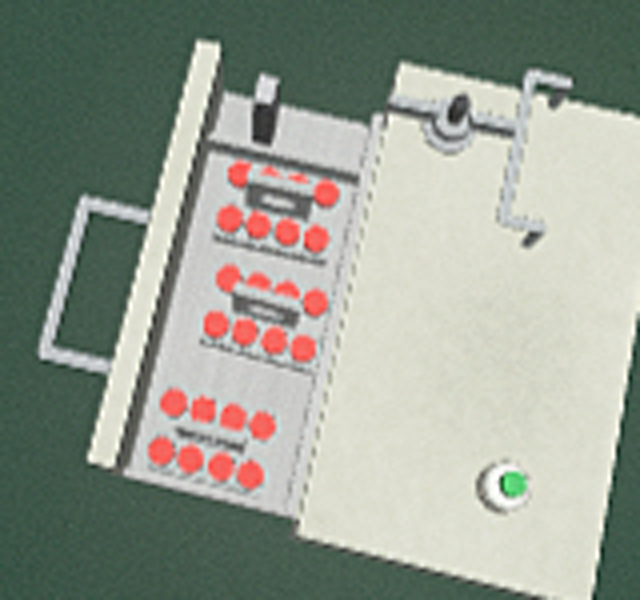

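The drawer is out to its stop (0.15). The crop shows three caddies with plate tops at about (281,184), (266,302) and (210,439), all plates roughly along x. The lock post is at about (265,100). I'll compute their positions and take a closer wrist look.

```bash
python3 - <<'E'
from h import *
from bench import env
f=np.load("pics/s2.npz"); C=lambda u,v:(260+u/4-.4,190+v/4-.4)
for n,a,b in(("A",(250,180),(312,191)),("B",(235,294),(298,311)),("C",(177,430),(243,448))):
    p,q=ray(f,C(*a),.148),ray(f,C(*b),.148); print(n,p,q,np.linalg.norm(p-q),(p+q)/2,np.arctan2(*(q-p)[1::-1]))
print("post",ray(f,C(268,80),.15),ray(f,C(268,80),.1))
env.reach([.53,-.24,.42],down(np.pi/2)); snap("wrist","w3")
E
```

```text
A [ 0.52944964 -0.16083162  0.148     ] [ 0.57491189 -0.15839986  0.148     ] 0.0455272463140325 [ 0.55218076 -0.15961574  0.148     ] 0.0534386083081557
B [ 0.5379327 -0.2434225  0.148    ] [ 0.58399071 -0.24484877  0.148     ] 0.046080086973901986 [ 0.56096171 -0.24413564  0.148     ] -0.030957052149513126
C [ 0.52065138 -0.34363459  0.148     ] [ 0.56773077 -0.34491454  0.148     ] 0.04709679039058398 [ 0.54419108 -0.34427456  0.148     ] -0.027180486706229183
post [ 0.52526086 -0.08499526  0.15      ] [ 0.52291726 -0.07064683  0.1       ]
```

View pics/w3.png

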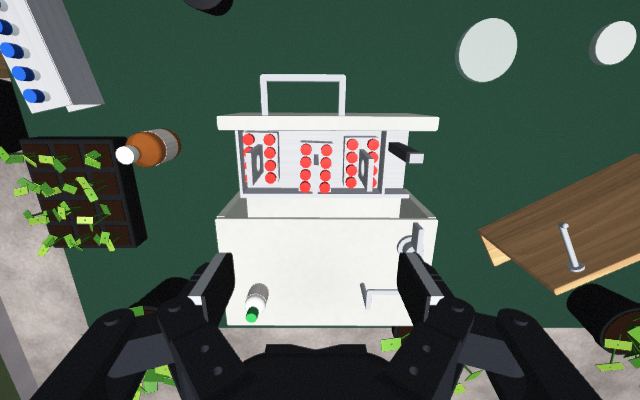

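The wrist view shows three caddies with plates near (256,165), (317,160) and (365,165), and the lock post near (410,153). I'll overlay my estimates on an enlarged crop to check them.

```bash
python3 - <<'E'
from h import *
f=np.load("pics/w3.npz"); a=cv2.imread("pics/w3.png")
c=cv2.resize(a[110:210,225:435],None,fx=3.8,fy=3.8,interpolation=cv2.INTER_CUBIC)
for p,y in(((.552,-.1596),.05),((.561,-.244),-.03),((.544,-.3443),-.03)):
    u=np.array([np.cos(y),np.sin(y)]);v=np.array([-u[1],u[0]])
    for z in(.148,):
        k=np.array([(proj(f,[*(np.array(p)+sx*.025*u+sy*.004*v),z])-[225,110])*3.8 for sx,sy in((1,1),(1,-1),(-1,-1),(-1,1))],np.int32)
        cv2.polylines(c,[k],True,(0,255,0),1)
cv2.imwrite("pics/w3z.png",c)
E
```

```text
(no output)
```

View pics/w3z.png

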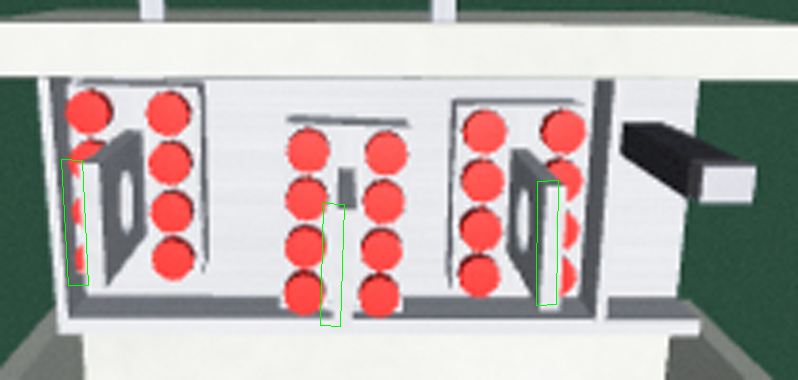

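A agrees. C's plate is about 8 mm further left (y ≈ -0.336) and B's about 5 mm (y ≈ -0.239). I'll take B first, to the left peg.

```bash
cat >> h.py <<'E'
RY=.5383; D=np.array([np.cos(RY),np.sin(RY)]); ROOT=[np.array([.5660,.3495]),np.array([.6249,.2504]),np.array([.6833,.1515])]
def grab(x,y,yaw=0):
    from bench import env,monitor
    q=down(np.pi/2+yaw); env.release(); env.reach([x,y,.26],q); print("touch",env.movel([x,y,.120],.15,guard=8))
    env.close_gripper(70); env.movel([x,y,.33],.2); s=monitor.sense(); print("gap",s["finger_gap"],s["gripper_force"],s["contact_force"].round(1),s["clock"])
def hang(i):
    from bench import env,monitor
    q=down(RY); far=ROOT[i]-.135*D; near=ROOT[i]-.063*D
    env.reach([.42,.0,.36],q); env.reach([*far,.33],q); env.movel([*far,.215],.2)
    print("in",env.movel([*near,.215],.1,guard=6)); s=monitor.sense(); print(s["position"].round(4),s["contact_force"].round(1))
E
python3 - <<'E'
from h import *
from bench import kinematics
c=[kinematics.ik([*(ROOT[i]-o*D),z],down(RY)) is not None for i in range(3) for o,z in((.135,.33),(.135,.215),(.063,.215),(.063,.33))]; print(c)
grab(.562,-.239); snap("wrist","w4")
hang(0); snap("side","sd4"); snap("scene","s4")
a=cv2.imread("pics/sd4.png")[60:220,180:400]; b=cv2.imread("pics/w4.png")
cv2.imwrite("pics/c4.png",np.vstack([cv2.resize(a,(480,350)),cv2.resize(b,(480,250))]))
E
```

```text
[True, True, True, True, True, True, True, True, True, True, True, True]
touch False
gap 0.0763960402642069 69.46675658226013 [ 0.5 -1.2 -3.3] 39.9417
in False
[0.5117 0.3171 0.2152] [-0.8 -0.2 -2.8]
```

View pics/c4.png

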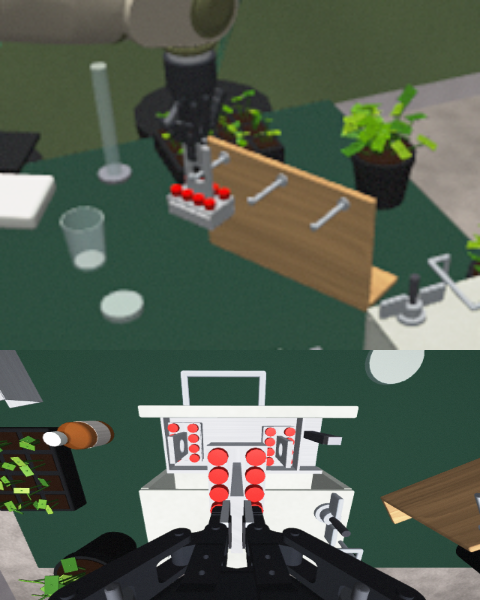

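The caddy is on the left peg with no contact, and the peg comes out behind the plate near (218,160). The other two caddies in the drawer look unmoved. Next: lower, release, look, then fetch A.

```bash
cat >> h.py <<'E'
def drop(i):
    from bench import env,monitor
    near=ROOT[i]-.063*D; q=down(RY)
    print("low",env.movel([*near,.199],.04,guard=4)); s=monitor.sense(); print(s["position"].round(4),s["contact_force"].round(1))
    env.release(); print(monitor.sense()["contact_force"].round(1)); env.movel([*near,.33],.15)
E
python3 - <<'E'
from h import *
from bench import env,monitor
drop(0); env.reach([.42,0,.40],down(np.pi/2)); print(monitor.sense()["clock"])
snap("side","sd5"); snap("scene","s5")
a=cv2.imread("pics/sd5.png")[80:220,210:470]; b=cv2.imread("pics/s5.png")[190:330,270:400]
cv2.imwrite("pics/c5.png",np.vstack([cv2.resize(a,(520,280)),cv2.resize(b,(334,315))[:,:334] if 0 else cv2.copyMakeBorder(cv2.resize(b,(334,315),interpolation=cv2.INTER_CUBIC),0,0,0,186,cv2.BORDER_CONSTANT)]))
E
```

```text
low True
[0.5119 0.3172 0.2012] [-0.5  0.4  4.4]
[ 0.4  0.3 -0.2]
47.6083
```

View pics/c5.png

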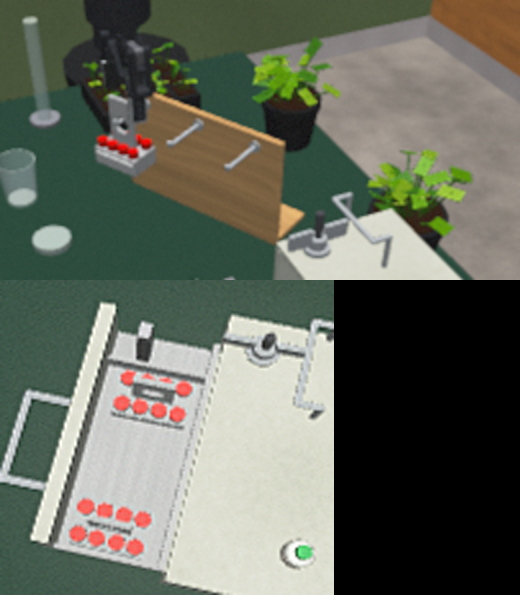

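The first caddy hangs on the left peg, and A and C are where they were. A goes to the middle peg.

```bash
python3 - <<'E'
from h import *
from bench import env,monitor
grab(.552,-.165); hang(1); drop(1); env.reach([.45,-.2,.42],down(np.pi/2)); print(monitor.sense()["clock"])
snap("side","sd6"); f=snap("wrist","w6"); snap("scene","s6")
for p in((.544,-.336),): print(proj(f,[*p,.148]))
a=cv2.imread("pics/sd6.png")[80:220,210:470]; b=cv2.imread("pics/w6.png")
cv2.imwrite("pics/c6.png",np.vstack([cv2.resize(a,(480,250)),cv2.resize(b,(480,300))]))
E
```

```text
touch False
gap 0.08069483111002942 70.16122341156006 [-0.2  0.9 -2.8] 51.8917
in False
[0.5706 0.218  0.2152] [-0.5 -0.1 -1.8]
low True
[0.5706 0.218  0.2001] [-0.4  0.1  5. ]
[ 0.4  0.  -0.7]
59.25
[228.44995232 218.6412298 ]
```

View pics/c6.png

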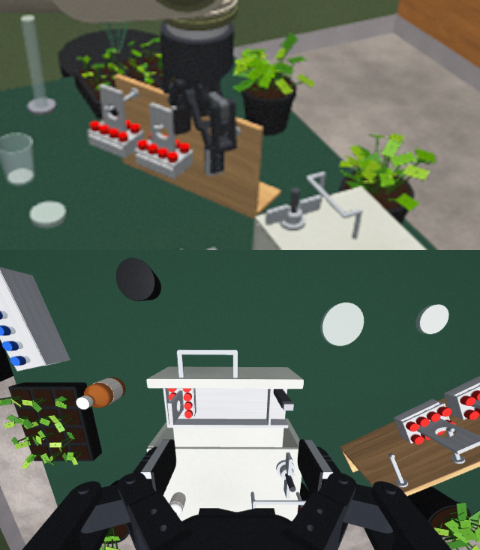

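Two caddies hang, and C's plate shows at (229,207) against a predicted (228,218). I'll check numerically that C hasn't moved since the earlier frame, then grab it.

```bash
python3 - <<'E'
from h import *
from bench import env,monitor
def cen(n):
    a=cv2.imread(n).astype(int)[280:330,290:340]; m=(a[:,:,2]>200)&(a[:,:,1]<130); return np.argwhere(m).mean(0),m.sum()
print(cen("pics/s2.png"),cen("pics/s6.png"))
if np.linalg.norm(cen("pics/s2.png")[0]-cen("pics/s6.png")[0])<1:
    grab(.544,-.336); hang(2); drop(2); env.reach([.45,-.2,.42],down(np.pi/2)); print(monitor.sense()["clock"])
    snap("side","sd7"); f=snap("wrist","w7"); snap("scene","s7")
    a=cv2.imread("pics/sd7.png")[80:220,210:470]; b=cv2.imread("pics/w7.png")
    cv2.imwrite("pics/c7.png",np.vstack([cv2.resize(a,(480,250)),cv2.resize(b,(480,300))]))
E
```

```text
(array([19.28215768, 22.55186722]), np.int64(241)) (array([19.22222222, 22.50793651]), np.int64(252))
touch False
gap 0.07855940111194415 69.99971151351929 [-0.3 -0.8 -2.2] 63.5083
in False
[0.629  0.1191 0.2153] [ 0.6 -0.7 -2.9]
low True
[0.6291 0.119  0.2008] [-1.3  0.   6.1]
[ 0.9 -0.6  0.9]
70.8167
```

View pics/c7.png

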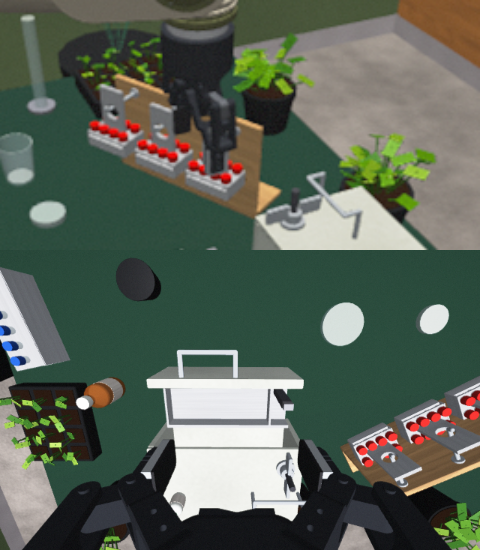

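All three caddies hang and the drawer is empty. I'll push it shut with the shut fingers against the handle bar.

```bash
python3 - <<'E'
from h import *
from bench import env,monitor
q=down(np.pi/2); env.close_gripper(40); x0=.372
env.reach([x0,-.258,.27],q); env.movel([x0,-.258,.118],.15,guard=8)
h=env.movel([.53,-.258,.118],.08,guard=25); print(h); h=h or env.movel([.575,-.258,.118],.04,guard=22)
s=monitor.sense(); print(h,s["position"],s["contact_force"].round(1))
env.movel([.50,-.258,.118],.1); env.movel([.50,-.258,.33],.2); env.reach([.30,-.2,.40],q); env.hold(.5)
print(monitor.sense()["clock"]); snap("scene","s8"); snap("side","sd8")
a=cv2.imread("pics/sd8.png"); b=cv2.imread("pics/s8.png")[50:350,270:450]
cv2.imwrite("pics/c8.png",np.hstack([cv2.resize(a[60:340,120:500],(440,324)) if 0 else cv2.copyMakeBorder(cv2.resize(a[60:340,120:500],(440,324)),0,276,0,0,cv2.BORDER_CONSTANT),cv2.resize(b,(360,600),interpolation=cv2.INTER_CUBIC)]))
E
```

```text
False
True [ 0.54976651 -0.25783503  0.11741766] [-7.  -0.8  3.7]
79.65
```

View pics/c8.png

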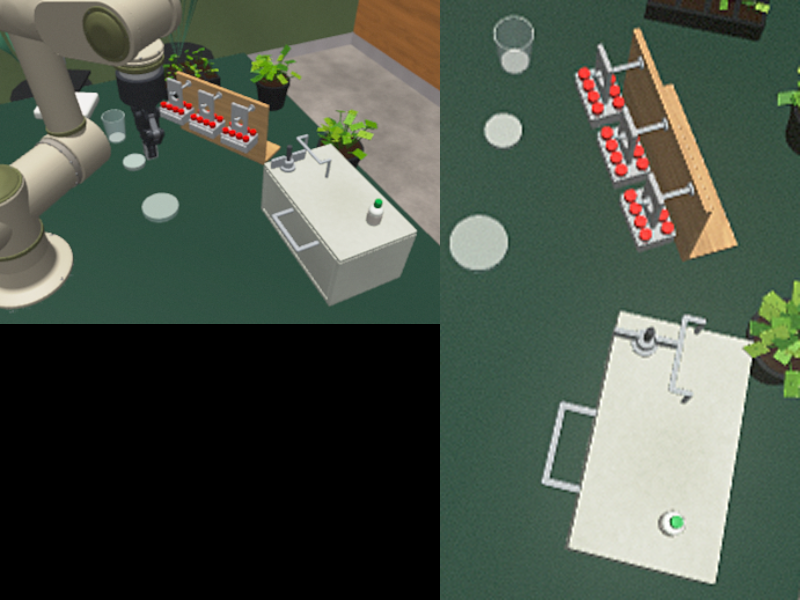

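The drawer is shut (bar at x = 0.5658, as at the start), all three caddies are on pegs and the bystanders are in place.

```bash
python3 - <<'E'
import cv2,numpy as np
from bench import job
a,b=[cv2.imread(f"pics/{n}.png").astype(int)[245:300,315:345] for n in("scene0","s8")]; d=abs(a-b).mean(); print(d)
if d<5: print(job.hand_in())
E
```

```text
6.1743434343434345
```

```bash
python3 - <<'E'
import cv2,numpy as np
a,b=[cv2.imread(f"pics/{n}.png",0).astype(np.float32) for n in("scene0","s8")]
for r in((slice(245,300),slice(315,338)),(slice(300,345),slice(370,420)),(slice(285,320),slice(200,240))):
    print(abs(a[r]-b[r]).mean(),cv2.phaseCorrelate(a[r],b[r]))
E
```

```text
6.148617 ((0.008689018588409425, 0.07532820881588975), 0.9806811614169015)
6.9555554 ((0.012112109021071404, 0.4714574664926552), 1.0043872975243462)
4.845714 ((-0.047959893281671384, -0.08278918481092035), 0.8876159820291731)
```

The handle image has shifted by less than 0.1 px, so that difference was only noise; the drawer is shut.

```bash
python3 -c "
from bench import job
print(job.hand_in())"
```

```text
the job is handed in; nothing more can be done
None
```

The job is handed in at about 80 s on the robot clock: wing nut unscrewed to its stop, all three caddies hung one to a peg, the empty drawer pushed fully shut, and the other things left in place; no verdict was returned.

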